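# Hold the studio chest's spring lock open with the right key

### The arm

A 7-joint arm with a two-finger parallel gripper is mounted at the origin on the work surface. World frame = base frame: x ahead of the robot, y to its left, z up, the work surface at z = 0. Lengths are in m, angles in rad, forces in N, time in s.
With the tool pointing down it reaches from about 0.4 to 0.9 m from the base axis. Payload 5.6 kg.
Tool frame: the origin (TCP) lies on the centre line of the jaws, within the pads' length; the fingertips stand 22 mm ahead of it and the grasp point (between the pads) lies 3 mm ahead of it; z points along the fingers, y is the direction in which the jaws open and shut (so a half turn about z gives the same grasp; the last joint's range is limited). The gripper opens to 92 mm and grips with 3 to 60 N. Pads are 20 mm wide; open, the fingers measure 128 mm over their backs; the gripper's body (75 mm by 189 mm) begins 69 mm behind the grasp point.
Start: joints at [-1.197, 0.468, -0.012, 1.603, 0.006, 1.071, -0.056], TCP at [0.263, 0.594, 0.237] pointing down, gripper open.
Joint ranges: [-2.53, 2.53], [-0.31, 2.02], [-1.57, 1.55], [0.28, 2.44], [-1.29, 4.43], [0.15, 1.84], [-2.92, 2.92]. Speed limits (rad/s): [2.57, 2.57, 3.14, 3.14, 3.14, 3.14, 3.14].

### API

Orientations are given as a unit quaternion [w, x, y, z].
In Python, from cell import env gives the robot as it stands.
- The arm moves only by the tool drive_tool, never from a script. Its argument "targets" is text: rows parted by semicolons, each of 5 numbers parted by spaces: the shift along the tool's x, y, z in cm, then the turn about the tool's z in rad, then the closure, from -1 (fully open) to 1 (shut), so that 0 is half open. In form: dx dy dz spin claw; .... A call has 1 to 20 rows; each row is the pose to reach, as a shift and turn from the pose commanded when the call began, along the tool's axes at that moment; what a row does not reach only later rows make up. A row lasts 1/8 s, in which the tool goes at most 62.5 mm and 10.7 degrees, less where a joint would pass 70% of its speed; a pose out of reach is approached as far as the arm can. A call with a gripper value outside its range is refused whole. The fingers move at their own pace and stop on an object; "squeeze" is the grip in N (left out, the last holds). Time passes only in rows, so rows that repeat a pose let the fingers close. It gives the time, the measured TCP pose, the force and the opening at its end, in the units of the state.
- env.read_state(): the state, without advancing time (a new reading comes with each control period).
- env.grab_frame(name): name is "scene" or "top" or "wrist"; returns the picture (384x512x3 uint8, red, green, blue); there is no depth.
- env.calibration(name): a dict with "fx", "fy", "cx", "cy" (pixels), "eye" and "orientation" of the camera in the world. Camera axes: x right, y up, looking along -z (the intrinsics and any distortion apply to the point x, -y, -z); pixel columns grow to the right and rows downward; lengths in m; the calibration is good to about 2 mm. A picture is of the moment at which its call begins: read the wrist's pose just before it. calibration takes no time and is no camera call; for the wrist camera it gives the pose at the moment of the call.
- env.job_done(): hands the job in, once; it reports no verdict.
Trained networks look in the newest picture that a camera, given by its name, has taken for a name from the list of things; names that differ only in an ending like _2 or _b are one class to them, and where a whole thing is asked for, a point or a joint stands for the part that bears it (a point fixed in the world has none). Each returns a list of dicts, best first, with "p" (0 to 1); they miss things now and then, are a little off and sometimes report something else, mostly with a low value. They report only what shows in the picture. A call takes as long as a camera call. They do not tell look-alikes from the thing itself.
- env.search_frame(query, camera): "rect" ([left, top, right, bottom] in pixels, round what is visible of it).
The state is a dict: "time_s": time; "joints": joint angles; "joint_velocities": joint speeds; "tau": joint torques, N m; "tcp_pos": TCP position; "ee_rot": TCP orientation; "wrist_force": force on the tool from outside, world axes, zero at the start; "ft_torque": the same for the moment, N m; "gripper_width": finger opening in m.
Only numpy, scipy, OpenCV 4.12 (cv2) and the standard library are available. Lean on these libraries where they do the work, as an engineer would, in place of code of your own. Each camera call takes 0.05 s, during which the arm holds its last target.

### The job

Take the key with the flat rectangular bow out of the key block, put it blade down into the lock on top of the pine chest and work it past the stiff pins until its collar sits on the lock plate, fully home. Then turn it clockwise (seen from above) a quarter turn against the spring, so that the latch bolt is drawn back, and finish while still holding the key turned, so that someone can lift the lid. Leave the other two keys in the block and do not disturb the small jar on the chest or the slim bottle between chest and block.

Things in the scene. Friction and masses are not known exactly. Their poses are not given: they have to be found in the camera images.
- square_key_bow (a point): Centre of the flat rectangular bow (grip) of the steel key to use: bow 10 mm thick (x), 36 wide (y), 34 high (z), 61 mm above the key's tip. z runs along the key, up from blade to bow; y along the width of bow and blade. A half turn about z makes no difference. It stands blade down in the block, this point 73 mm above the table; it must rise 28 mm to come clear. About 90 g.
- square_key_collar (a point): On the square key's axis, centre of the underside of its round collar (18 mm across, 4 high), 28 mm above the tip; axes as the bow's. Above the collar a 10 mm round stem, 12 mm long, up to the bow; below it a 6 mm round neck down to the blade. In the block the collar rests on the block's top; in the lock, fully home, it sits on the lock plate.
- square_key_tip (a point): Tip of the square key's blade, on its axis; axes as the bow's. The flat blade reaches from the tip to 16 mm up, 5 mm thick (x) and 20 mm wide (y), narrowing over its last 8 mm to 10 mm wide at the tip.
- block_top (a point): Centre of the top of the fixed wooden key block, 90 x 240 mm (x, y), 40 mm high. Three upright slots, 7 x 22 mm, lie along its y at -75, 0 and 75 mm, each holding one steel key with its width along the block's y; which key is in which slot varies, and so does the side of the table on which the block stands.
- round_key_bow (a point): Centre of the bow of the round key: the same shank, but the bow is an upright flat disc 38 mm across, 10 mm thick. Stays in the block.
- bar_key_bow (a point): Point on the axis of the bar key, 61 mm above its tip: the same shank, but the grip is a T, a round bar 54 mm long and 12 mm thick across the top. Stays in the block.
- lock_mouth (a point): Centre of the keyway's mouth, on top of the lock's fixed steel plate (60 x 60 mm), mid-top of the fixed pine chest (180 x 260 mm), 102 mm above the table. The key goes in along -z. Slot 7 mm (x) by 22 mm (y), lightly chamfered, plate 9 mm thick. Key fully home: tip 28 mm below this point, bow centre 33 mm above it. Only within 2 mm of that can the key turn.
- plug_pins (a point): Hidden middle of the lock, on its axis 20 mm under the mouth. Below the plate is the turning plug, with a slot 7 x 22 mm like the plate's and two pairs of sticky sideways pins that bear on the blade's narrow edges (y); they resist with 8 to 14 N as the tip goes from 18 to 22 mm and again from 23 to 27 mm deep. Small side to side movements help.
- lock_plug (a joint): Angle of the plug in rad: 0 at rest (slot in line with the plate's), growing clockwise seen from above to a stop at 1.57. A spring pulls it back with 0.05 N m at 0, rising to 0.13 N m at the stop: let go, it returns. The key has about 0.1 rad of play in the plug.
- latch_bolt (a joint): Travel of the steel latch bolt in m, drawn by the plug: 0 shut, 0.019 at a quarter turn. It slides towards the mouth in guides on the chest's top, on the mouth's -y side, 30 to 125 mm from it, not over 20 mm high.
- chest_jar: small lidded glass jar, 44 mm wide, 50 mm tall, standing on the chest's top near a corner; bystander, origin at the centre of its underside
- mid_bottle: slim white bottle, 38 mm wide, 100 mm tall, standing between the chest and the key block; bystander, origin under its centre
There are look-alikes about, which are no part of the job. What is shaped like the part that bears square_key_bow but orange or yellow is not meant.

How it is judged:
On the way, in this order (a step that is already met when the one before it is completed fails the run):
1. the square key is lifted clear of the key block (z of square_key_tip in the frame of block_top above 0.004 m), for 0.1 s.
2. the square key stands fully home in the lock, not yet turned (z of square_key_tip in the frame of lock_mouth below -0.0255 m and horizontal distance between square_key_tip and lock_mouth below 0.004 m and angle between square_key_bow's own z axis and vertical below 0.12 rad and value of joint lock_plug below 0.3 rad), for 0.1 s.
3. the lock is turned clockwise about a quarter (value of joint lock_plug above 1.25 rad), for 0.3 s.
At the end, for the whole second after the job is handed in: The square key is in the lock, tip at least 25.5 mm below the mouth and within 4 mm of its axis, upright within 7 degrees; the plug is turned at least 1.25 rad (72 degrees) clockwise and still; the gripper's fingers still hold the key (over 1 N) (z of square_key_tip in the frame of lock_mouth below -0.0255 m and horizontal distance between square_key_tip and lock_mouth below 0.004 m and angle between square_key_bow's own z axis and vertical below 0.12 rad and value of joint lock_plug above 1.25 rad and velocity of joint lock_plug below 0.1 rad/s and contact force between the fingers and square_key above 1 N); the arm keeps its last pose, push and grip.
It fails at once if another key is moved over 20 mm (distance of any of round_key_bow, bar_key_bow from where it was at the start of the episode above 0.02 m).
It fails at once if the jar on the chest or the bottle is moved over 30 mm (distance of any of chest_jar, mid_bottle from where it was at the start of the episode above 0.03 m).
It also fails if it takes over 64 s, if anything falls off the work surface, if the arm or the gripper's body presses on something with over 40 N, if the wrist force passes 120 N, or if a joint passes its speed limit or range.

## Working session

There is one attempt and no reset: what is moved stays moved. The work goes in short steps, Python scripts to look and compute and a tool call to move; the robot and the scene stay as the last step left them, time stands still between calls to the robot, and variables do not carry over. Pictures are saved under pics/ and viewed, and the job is handed in when it is done.

Besides the shell and the picture viewer there is one more tool, called after "Request:" by a JSON object that holds its "op" and its "data", one argument or row to a line. drive_tool: Moves the arm, as the interface text tells. Its arguments: {"type":"object","properties":{"targets":{"type":"string"},"squeeze":{"type":"number"}},"required":["targets"]}

```bash
ls; mkdir -p pics
python3 - <<'E'
from cell import env
import cv2
s=env.read_state();print(s)
for n in("scene","top","wrist"):
    c=env.calibration(n);print(n,c)
    cv2.imwrite(f"pics/{n}0.png",env.grab_frame(n)[:,:,::-1])
E
```

```text
pics
{'time_s': 0.0, 'joints': array([-1.19698545,  0.46831548, -0.01159968,  1.60362219,  0.0059932 ,
        1.07139199, -0.05630133]), 'joint_velocities': array([ 0.00061384,  0.00167283,  0.00121091,  0.00105185, -0.00010474,
       -0.00280731,  0.00120705]), 'tau': array([ 7.03480418e-04, -5.20579147e+01, -1.21700502e-02, -2.43752843e+01,
       -5.66853129e-02,  1.71013753e-02,  1.46858461e-04]), 'tcp_pos': array([0.26299318, 0.59382836, 0.23568094]), 'ee_rot': array([-1.18858197e-04,  2.06934944e-01,  9.78354335e-01, -8.42921433e-04]), 'wrist_force': array([-0.26774456, -0.19443427,  0.00605241]), 'ft_torque': array([-0.0114388 ,  0.02133889, -0.00935645]), 'gripper_width': 0.09196488811228758}
scene {'fx': 455.1727520926217, 'fy': 455.1727520926217, 'cx': 255.72016079381487, 'cy': 181.67535380174513, 'eye': array([ 1.16986246, -0.59561281,  0.68869843]), 'orientation': array([0.82626336, 0.42405392, 0.17790874, 0.32529312])}
top {'fx': 404.376710891199, 'fy': 404.376710891199, 'cx': 260.427721148301, 'cy': 195.98809168585095, 'eye': array([0.3829297 , 0.01582745, 1.12644798]), 'orientation': array([-0.70190374, -0.04833895,  0.06931911,  0.70724065])}
wrist {'fx': 338.1675237974177, 'fy': 338.1675237974177, 'cx': 258.215137946808, 'cy': 184.15815490212387, 'eye': array([0.20292164, 0.61979644, 0.38366673]), 'orientation': array([ 0.83219697, -0.10024705, -0.0639848 ,  0.54157611])}
```

View pics/scene0.png

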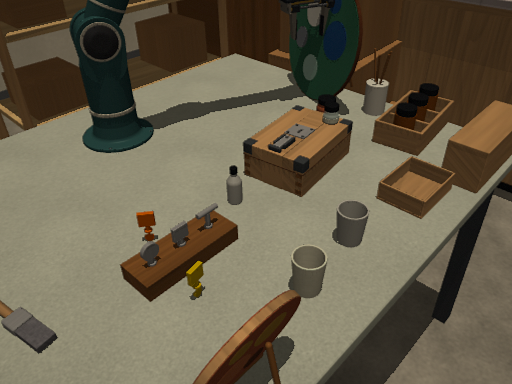

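View pics/top0.png

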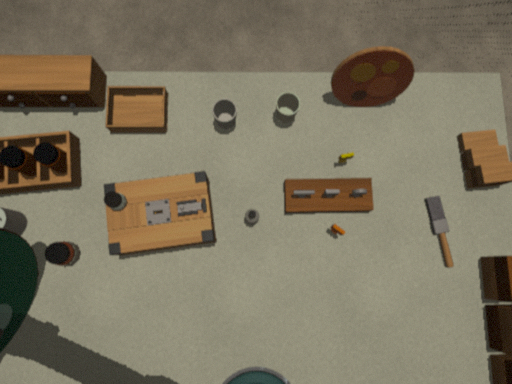

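View pics/wrist0.png

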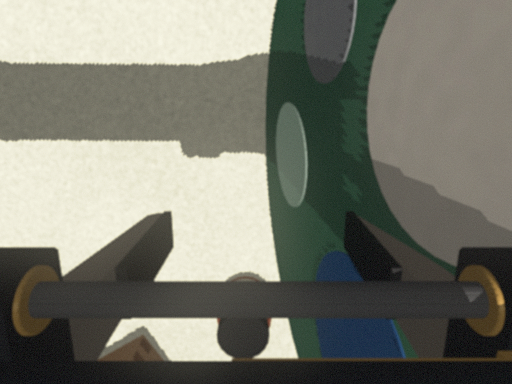

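```bash
cat > h.py <<'E'
import numpy as np,cv2
from scipy.spatial.transform import Rotation as R
def rot(q): return R.from_quat([q[1],q[2],q[3],q[0]]).as_matrix()
def pix2z(c,u,v,z):
    d=rot(c['orientation'])@np.array([(u-c['cx'])/c['fx'],-(v-c['cy'])/c['fy'],-1.])
    e=np.array(c['eye']); return e+d*(z-e[2])/d[2]
def proj(c,p):
    q=rot(c['orientation']).T@(np.array(p)-c['eye']); return np.array([c['cx']+c['fx']*q[0]/-q[2],c['cy']+c['fy']*q[1]/q[2]])
E
python3 - <<'E'
from cell import env
from h import *
s=cv2.imread("pics/scene0.png");t=cv2.imread("pics/top0.png")
a=cv2.resize(s[190:300,110:250],None,fx=4,fy=4,interpolation=cv2.INTER_CUBIC)
cv2.imwrite("pics/s_keys.png",a)
a=cv2.resize(s[100:195,235:365],None,fx=5,fy=5,interpolation=cv2.INTER_CUBIC)
cv2.imwrite("pics/s_chest.png",a)
a=cv2.resize(t[160:260,95:225],None,fx=6,fy=6,interpolation=cv2.INTER_CUBIC)
b=cv2.resize(t[145:245,265:395],None,fx=6,fy=6,interpolation=cv2.INTER_CUBIC)
cv2.imwrite("pics/t_chest.png",a);cv2.imwrite("pics/t_block.png",b)
env.grab_frame("top")
for q in("square_key_bow","round_key_bow","bar_key_bow","lock_plug","latch_bolt","chest_jar","mid_bottle"):
    print(q,[(np.round(r['rect'],1),round(r['p'],2)) for r in env.search_frame(q,"top")][:4])
E
```

```text
square_key_bow []
round_key_bow [(array([353.6, 190.3, 365. , 195.1]), 0.54), (array([325.1, 187.8, 339.3, 197.4]), 0.23)]
bar_key_bow []
lock_plug []
latch_bolt [(array([177. , 203.2, 202. , 210.3]), 0.54)]
chest_jar [(array([102.7, 194.3, 128.5, 210.1]), 0.56)]
mid_bottle [(array([242.2, 207.9, 261.9, 220.6]), 0.49)]
```

View pics/s_keys.png

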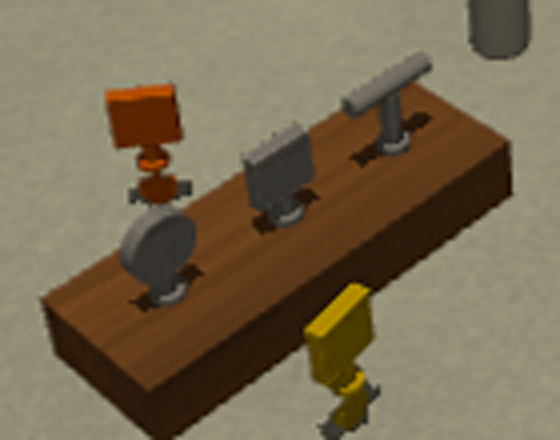

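View pics/s_chest.png

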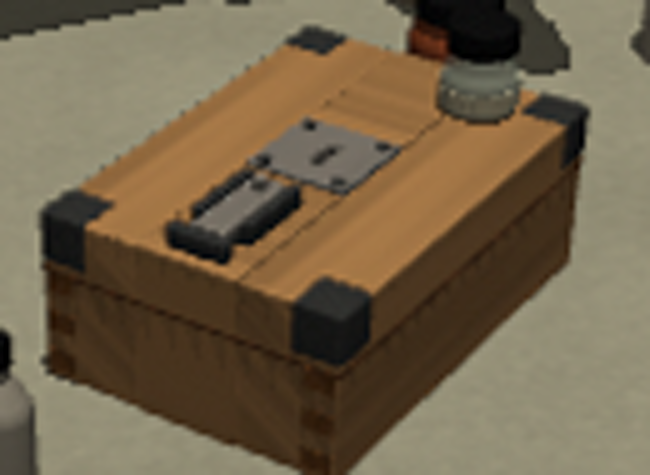

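View pics/t_chest.png

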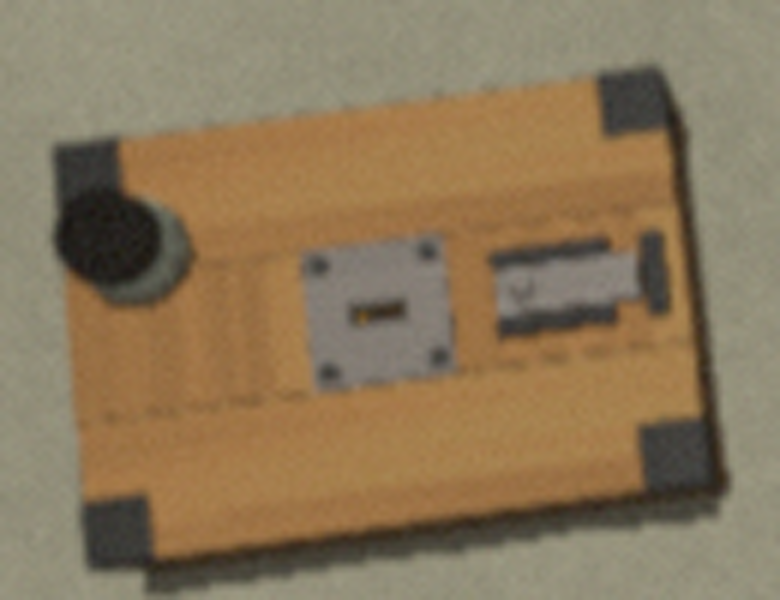

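View pics/t_block.png

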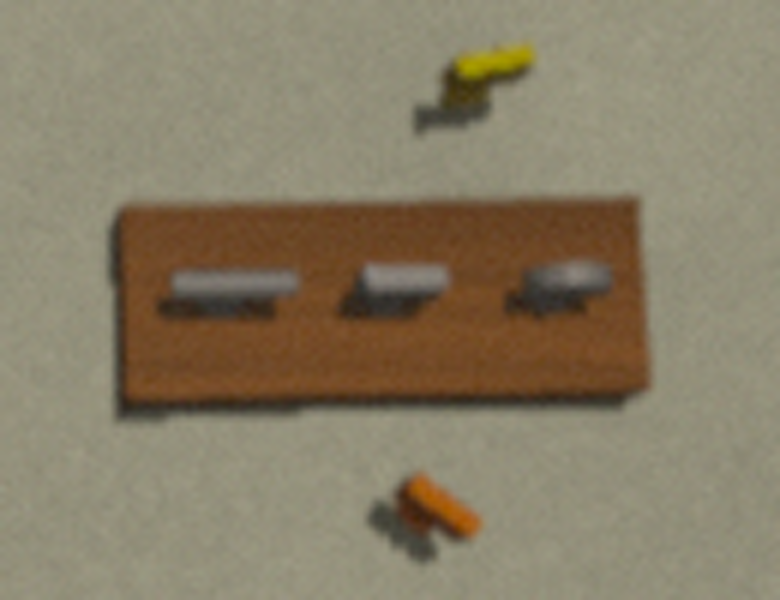

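Run:
```python
from cell import env
from h import *
c=env.calibration("top")
def T(ox,oy,u,v,z): return pix2z(c,ox+u/6-0.4,oy+v/6-0.4,z)
# block corners (z=.04) in crop
B=[T(265,145,u,v,.04) for u,v in((122,207),(638,198),(648,388),(126,400))]
print("block",np.round(B,4),np.mean(B,0));
for e in((0,1),(3,2)):
    d=B[e[0]]-B[e[1]];print(np.linalg.norm(d),np.degrees(np.arctan2(d[1],d[0])))
print("sq bow top", T(265,145,406,278,.090),"bar",T(265,145,236,283,.09))
P=[T(95,160,u,v,.102) for u,v in((303,256),(441,234),(456,369),(318,390))]
print("plate",np.round(P,4),np.mean(P,0))
for e in((0,1),(3,2)):
    d=P[e[0]]-P[e[1]];print(np.linalg.norm(d),np.degrees(np.arctan2(d[1],d[0])))
print("slot",T(95,160,377,312,.102))
print("chest c",[np.round(T(95,160,u,v,.1),3) for u,v in((55,147),(655,68),(720,490),(88,570))])
print("jar",T(95,160,107,235,.15),"bottle",pix2z(c,252,213,.1))
print("yellow",T(265,145,495,62,.06),"orange",T(265,145,440,505,.06))
s=env.calibration("scene")
print("scene bow", pix2z(s,110+280/4,190+170/4,.073))
```

```text
block [[ 0.6123 -0.0853  0.04  ]
 [ 0.6156 -0.3241  0.04  ]
 [ 0.5272 -0.3238  0.04  ]
 [ 0.5232 -0.0854  0.04  ]] [ 0.56956    -0.20463535  0.04      ]
0.23877752506141672 90.79605830757906
0.2384292217155341 90.96604528869624
sq bow top [ 0.5696037  -0.20430521  0.09      ] bar [ 0.56774498 -0.12976046  0.09      ]
plate [[0.5404 0.2779 0.102 ]
 [0.5496 0.2201 0.102 ]
 [0.4919 0.2122 0.102 ]
 [0.4835 0.2696 0.102 ]] [0.51636033 0.24493906 0.102     ]
0.05856110297829051 98.97404334073966
0.0579825233812785 98.38083044266618
slot [0.51633722 0.24601783 0.102     ]
chest c [array([0.588, 0.385, 0.1  ]), array([0.622, 0.131, 0.1  ]), array([0.44 , 0.101, 0.1  ]), array([0.41 , 0.362, 0.1  ])]
jar [0.54207239 0.34441387 0.15      ] bottle [0.51148901 0.00637419 0.1       ]
yellow [ 0.67501485 -0.25551749  0.06      ] orange [ 0.4729102  -0.22175703  0.06      ]
scene bow [ 0.57071865 -0.20445047  0.073     ]
```

Run:
```python
from cell import env
from h import *
c=env.calibration("wrist");print(rot(c['orientation']))
s=env.read_state();print(s['time_s'],rot(s['ee_rot']))
r=rot(s['ee_rot']);p=s['tcp_pos']
print("cam in tool",r.T@(c['eye']-p), (r.T@rot(c['orientation'])).round(3))
t=env.calibration("top")
print([pix2z(t,u,v,.2).round(3) for u,v in((38,270),(20,235),(0,345))], [pix2z(t,u,v,0).round(3) for u,v in((38,270),(20,235),(0,345))])
for q in (p,p+[0,0,.07]): print(proj(t,q),proj(env.calibration("scene"),q))
```

```text
[[ 4.05209345e-01 -8.88431129e-01 -2.15628188e-01]
 [ 9.14223786e-01  3.93646577e-01  9.61105753e-02]
 [-5.06328989e-04 -2.36077321e-01  9.71734142e-01]]
0.55 [[-9.14347450e-01  4.04930537e-01  1.73361841e-05]
 [ 4.04930536e-01  9.14347451e-01 -1.59026579e-05]
 [-2.22907675e-05 -7.52060443e-06 -1.00000000e+00]]
cam in tool [ 0.06540702 -0.0008649  -0.14793527] [[-0.     0.972  0.236]
 [ 1.     0.     0.001]
 [ 0.     0.236 -0.972]]
[array([0.375, 0.483, 0.2  ]), array([0.452, 0.529, 0.2  ]), array([0.217, 0.551, 0.2  ])] [array([0.373, 0.584, 0.   ]), array([0.467, 0.64 , 0.   ]), array([0.181, 0.666, 0.   ])]
[-29.80419566 325.34556474] [308.21933994  29.84448716]
[-54.72085109 330.83224387] [309.29615334   7.41545042]
```

Request:
{"op": "drive_tool", "data": {
  "targets": "0 -6 -2 0 -0.1; 0 -12 -4 0 -0.1; -5 -15 -5 0.1 -0.1; -10.5 -18 -5 0.2 -0.1; -15.5 -21 -5 0.3 -0.1; -21 -24 -5 0.4 -0.1; -26 -27 -5 0.5 -0.1; -31 -30 -5 0.6 -0.1; -36.5 -33 -5 0.7 -0.1; -41.7 -35.6 -5 0.8 -0.1; -45.5 -40.6 -5 0.9 -0.1; -49.2 -45.6 -4 1.0 -0.1; -53 -50.6 -2 1.138 -0.1; -56.7 -55.6 1 1.138 -0.1; -60.4 -60.5 3.6 1.138 -0.1; -60.4 -60.5 3.6 1.138 -0.1; -60.4 -60.5 3.6 1.138 -0.1; -60.4 -60.5 3.6 1.138 -0.1"
}}

```text
time_s: 2.8
tcp_pos: [0.5711, -0.2013, 0.2012]
ee_rot: [-0.0, 0.701, 0.714, 0.001]
wrist_force: [0.6, 0.7, -0.3]
gripper_width: 0.0508
```

Run:
```python
from cell import env
from h import *
s=env.read_state();c=env.calibration("wrist");f=env.grab_frame("wrist")[:,:,::-1]
np.save("w1.npy",dict(s=s,c=c),allow_pickle=True)
cv2.imwrite("pics/w1.png",f);print(s['tcp_pos'],s['joints'],proj(c,[.57,-.2045,.09]))
```

```text
[ 0.57109664 -0.20127325  0.20123072] [-0.15420941  0.46961045  0.58255683  1.78008965 -0.30584622  0.98228705
  0.56890147] [256.57876078 190.4920858 ]
```

View pics/w1.png

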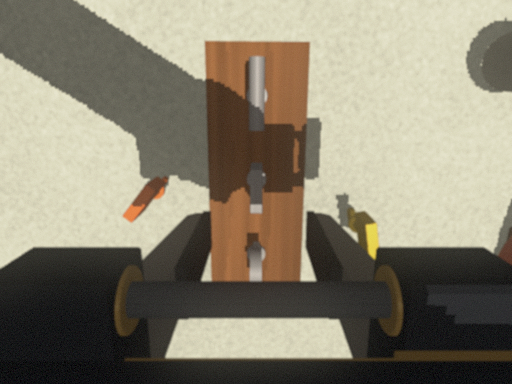

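Run:
```python
from h import *
f=cv2.imread("pics/w1.png")
cv2.imwrite("pics/w1c.png",cv2.resize(f[150:225,195:320],None,fx=6,fy=6,interpolation=cv2.INTER_CUBIC))
d=np.load("w1.npy",allow_pickle=True).item();c=d['c']
for (u,v) in((205.5,41.5),(308.5,42),(211,280),(301,280)): print(pix2z(c,u,v,.04))
# predicted corners of bow if at (.57,-.2045)
for z in(.09,.056):
  for dx in(-.005,.005):
    for dy in(-.018,.018): print(z,dx,dy,proj(c,[.5695+dx,-.2045+dy,z]).round(1))
```

```text
[ 0.52420186 -0.08694972  0.04      ]
[ 0.61214256 -0.08573589  0.04      ]
[ 0.52559854 -0.31185442  0.04      ]
[ 0.61650227 -0.3102511   0.04      ]
0.09 -0.005 -0.018 [249.4 212. ]
0.09 -0.005 0.018 [249.9 168. ]
0.09 0.005 -0.018 [261.8 212.2]
0.09 0.005 0.018 [262.7 168.3]
0.056 -0.005 -0.018 [250.3 200.1]
0.056 -0.005 0.018 [250.8 160.7]
0.056 0.005 -0.018 [261.4 200.3]
0.056 0.005 0.018 [262.2 160.9]
```

View pics/w1c.png

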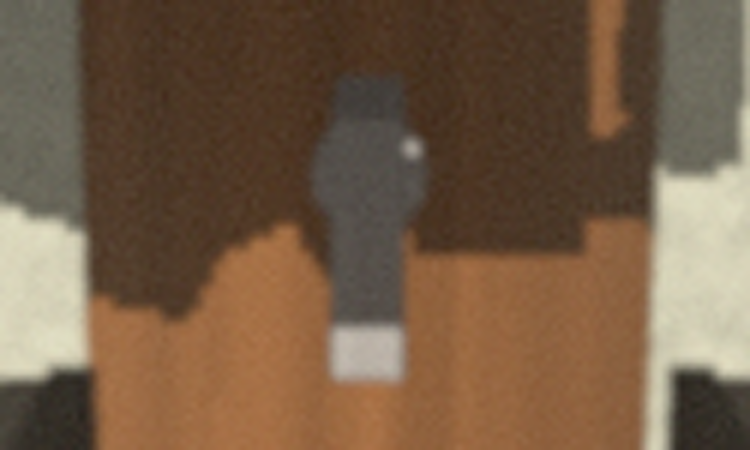

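Request:
{"op": "drive_tool", "data": {
  "targets": "-0.1 0 2 0 -0.1; -0.1 0 4 0 -0.1; -0.1 0 6 0 -0.1; -0.1 0 7.5 0 -0.1; -0.1 0 7.5 0 -0.1"
}}

```text
time_s: 3.48
tcp_pos: [0.5696, -0.2042, 0.1238]
ee_rot: [-0.001, 0.702, 0.713, -0.001]
wrist_force: [0.8, -0.3, 0.0]
gripper_width: 0.0505
```

Run:
```python
from cell import env
from h import *
s=env.read_state();c=env.calibration("wrist");f=env.grab_frame("wrist")[:,:,::-1]
cv2.imwrite("pics/w2.png",f);print(s['tcp_pos'],s['ee_rot'],s['joint_velocities'].round(4))
```

```text
[ 0.56955472 -0.20421273  0.12382806] [-0.00123509  0.70154614  0.71262241 -0.00088172] [-0.0037 -0.0281  0.0137 -0.0226  0.0079  0.0129 -0.004 ]
```

View pics/w2.png

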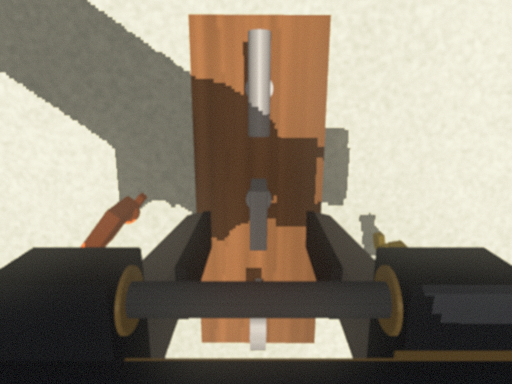

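Request:
{"op": "drive_tool", "data": {
  "targets": "0 0 1.5 0 -0.1; 0 0 3 0 -0.1; 0 0 4.2 0 -0.1; 0 0 4.2 0 -0.1; 0 0 4.2 0 -0.1; 0 0 4.2 0 1; 0 0 4.2 0 1; 0 0 4.2 0 1; 0 0 4.2 0 1; 0 0 4.2 0 1; 0 0 4.2 0 1",
  "squeeze": 45
}}

```text
time_s: 4.9
tcp_pos: [0.5702, -0.2044, 0.0835]
ee_rot: [-0.0, 0.701, 0.713, -0.0]
wrist_force: [-0.6, 0.6, 1.4]
gripper_width: 0.0096
```

Run:
```python
from cell import env
from h import *
s=env.read_state();c=env.calibration("wrist");f=env.grab_frame("wrist")[:,:,::-1]
np.save("w3.npy",dict(s=s,c=c),allow_pickle=True)
cv2.imwrite("pics/w3.png",f);print(s['tcp_pos'],s['ee_rot'],s['ft_torque'],s['joint_velocities'].round(4))
cv2.imwrite("pics/s3.png",cv2.resize(env.grab_frame("scene")[170:310,90:270,::-1],None,fx=4,fy=4,interpolation=cv2.INTER_CUBIC))
```

```text
[ 0.57017348 -0.20436819  0.08354684] [-3.25137719e-04  7.01470332e-01  7.12698568e-01 -1.39685701e-04] [0.05672485 0.4092493  0.01099928] [-0.0005  0.0014 -0.001   0.0003 -0.0027  0.0006 -0.    ]
```

View pics/w3.png

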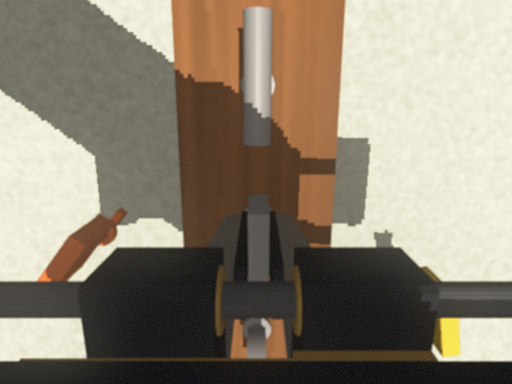

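View pics/s3.png

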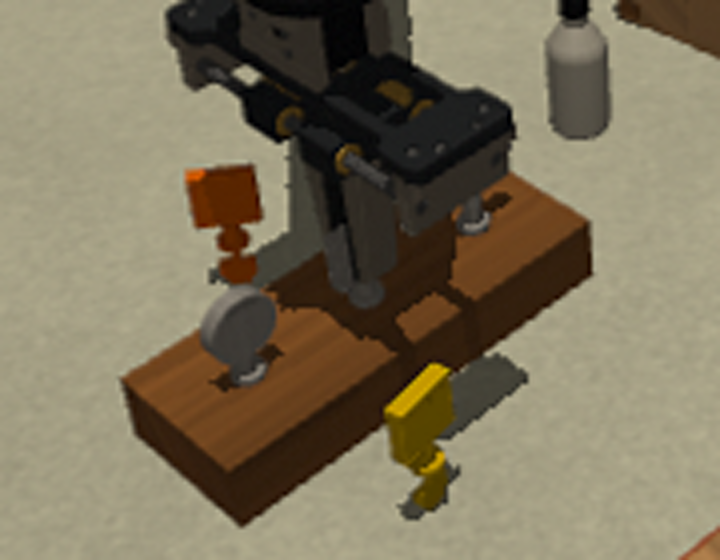

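Request:
{"op": "drive_tool", "data": {
  "targets": "0 0 -1 0 1; 0 0 -3 0 1; 0 0 -6 0 1; 0 0 -10 0 1; 0 0 -13 0 1; 4 -0.4 -13 0 1; 8 -0.8 -13 0 1; 12 -1.2 -13 0 1; 16 -1.7 -13 0 1; 20 -2.1 -13 -0.03 1; 24 -2.6 -13 -0.06 1; 28 -3 -13 -0.09 1; 32 -3.5 -13 -0.12 1; 36 -3.9 -13 -0.12 1; 39 -4.3 -13 -0.12 1; 42 -4.6 -13 -0.12 1; 43 -4.7 -13 -0.12 1; 43 -4.7 -13 -0.12 1; 43 -4.7 -13 -0.12 1; 43 -4.7 -13 -0.12 1"
}}

```text
time_s: 7.5
tcp_pos: [0.517, 0.2234, 0.2137]
ee_rot: [0.0, 0.658, 0.753, -0.0]
wrist_force: [-0.5, 0.1, -0.2]
gripper_width: 0.01
```

Run:
```python
from cell import env
from h import *
s=env.read_state();c=env.calibration("wrist");f=env.grab_frame("wrist")[:,:,::-1]
np.save("w4.npy",dict(s=s,c=c),allow_pickle=True)
cv2.imwrite("pics/w4.png",f);print(s['tcp_pos'],s['ee_rot'],s['wrist_force'],s['joints'].round(3),s['joint_velocities'].round(4),s['gripper_width'])
ct=env.calibration("top")
f=env.grab_frame("top")[:,:,::-1];cv2.imwrite("pics/t4.png",f)
f=env.grab_frame("scene")[:,:,::-1];cv2.imwrite("pics/s4.png",f)
```

```text
[0.51703121 0.22342738 0.21374752] [ 1.65752723e-04  6.58236400e-01  7.52811273e-01 -2.84571043e-05] [-0.51112762  0.14290325 -0.2253786 ] [-0.835  0.362  0.46   1.866 -0.193  0.957 -0.156] [-0.003   0.0038 -0.0061 -0.002  -0.002  -0.0012 -0.0001] 0.009963941557873618
```

View pics/w4.png

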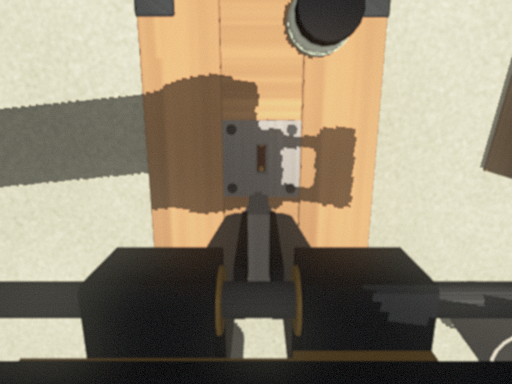

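View pics/s4.png

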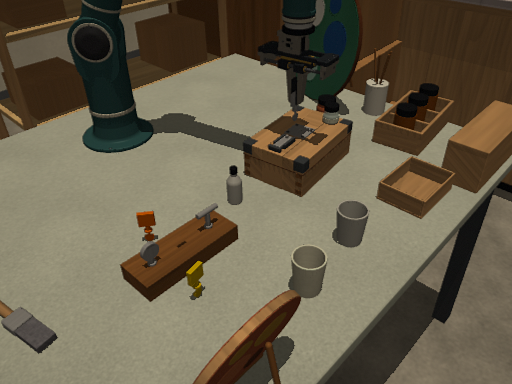

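Run:
```python
from h import *
f=cv2.imread("pics/w4.png")
cv2.imwrite("pics/w4c.png",cv2.resize(f[110:255,205:315],None,fx=5,fy=4,interpolation=cv2.INTER_CUBIC))
d=np.load("w4.npy",allow_pickle=True).item();c=d['c'];s=d['s']
r=rot(s['ee_rot']);p=s['tcp_pos']
# predicted key points
def kp(x,y,z): return proj(c,p+r@np.array([x,y,z]))
for nm,z,w,t in(("bowtop",-.0065,.018,.005),("bowbot",.0275,.018,.005),("shoulder",.0555,.010,.0025),("tip",.0715,.005,.0025)):
    print(nm,[kp(a*w,b*t,z).round(1) for a in(-1,1) for b in(-1,1)])
```

```text
bowtop [array([247.7, 285.6]), array([269.2, 285.6]), array([247. , 211.8]), array([269.8, 211.8])]
bowbot [array([249.5, 253.7]), array([267.3, 253.7]), array([249.1, 191.8]), array([267.7, 191.8])]
shoulder [array([254.5, 222.9]), array([262.3, 222.9]), array([254.4, 192.6]), array([262.4, 192.6])]
tip [array([254.7, 207.8]), array([262.1, 207.8]), array([254.6, 193.6]), array([262.1, 193.6])]
```

View pics/w4c.png

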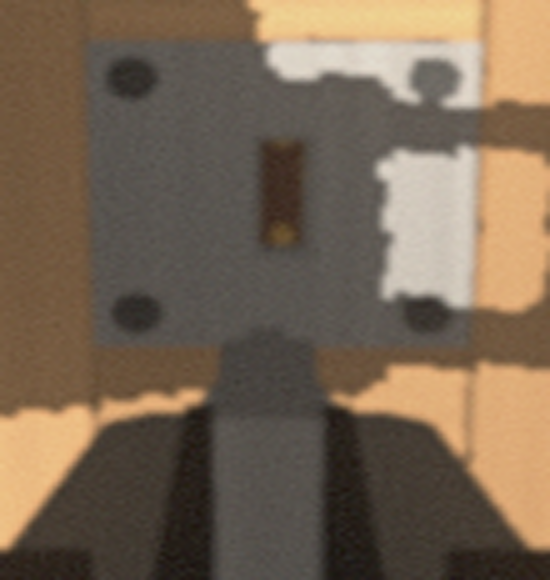

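Run:
```python
from h import *
d=np.load("w4.npy",allow_pickle=True).item();c=d['c'];s=d['s']
r=rot(s['ee_rot']);p=s['tcp_pos']
def W(x,y): return r.T@(pix2z(c,205+(x+.5)/5-.5,110+(y+.5)/4-.5,.102)-p)*1000
P=[W(*q) for q in((88,40),(482,42),(468,345),(95,345))]
print(np.round(P,1),np.mean(P,0)); 
S=[W(*q) for q in((262,140),(304,140),(304,245),(262,245))]; print(np.round(S,1),np.mean(S,0))
for a,b in((0,3),(1,2)):
  e=P[a]-P[b];print(np.linalg.norm(e[:2]),np.degrees(np.arctan2(e[1],e[0])))
for a,b in((1,0),(2,3)):
  e=P[a]-P[b];print(np.linalg.norm(e[:2]),np.degrees(np.arctan2(-e[0],e[1])))
print("world slot",r@(np.mean(S,0)/1000)+p)
```

```text
[[ 51.9 -27.3 111.7]
 [ 51.5  32.2 111.7]
 [ -7.9  31.8 111.8]
 [ -7.9 -27.7 111.7]] [ 21.89797863   2.24785272 111.74163232]
[[ 33.   -1.  111.7]
 [ 33.    5.4 111.7]
 [ 12.4   5.5 111.7]
 [ 12.4  -1.1 111.7]] [ 22.70100573   2.21234393 111.74139561]
59.77916097036167 0.39410233954132456
59.40818825164477 0.4563662221917201
59.5275147159055 0.3771166283138898
59.4642227835098 0.019617386671785718
world slot [0.51621802 0.24619141 0.102     ]
```

Run:
```python
from h import *
d=np.load("w4.npy",allow_pickle=True).item();s=d['s'];r=rot(s['ee_rot']);p=s['tcp_pos']
print(p+r@np.array([.0227,.0020,0]), r.round(4))
```

```text
[0.51598401 0.24619124 0.21374135] [[-1.334e-01  9.911e-01  2.000e-04]
 [ 9.911e-01  1.334e-01 -3.000e-04]
 [-3.000e-04  2.000e-04 -1.000e+00]]
```

Request:
{"op": "drive_tool", "data": {
  "targets": "1 0.1 0 0.005 1; 2.27 0.2 1 0.005 1; 2.27 0.2 2 0.005 1; 2.27 0.2 3 0.005 1; 2.27 0.2 3 0.005 1; 2.27 0.2 3 0.005 1; 2.27 0.2 3 0.005 1"
}}

```text
time_s: 8.52
tcp_pos: [0.5159, 0.2475, 0.184]
ee_rot: [0.0, 0.659, 0.752, 0.0]
wrist_force: [0.6, 0.4, -0.3]
gripper_width: 0.0098
```

Run:
```python
from cell import env
from h import *
s=env.read_state();c=env.calibration("wrist");f=env.grab_frame("wrist")[:,:,::-1]
cv2.imwrite("pics/w5.png",cv2.resize(f[110:255,205:315],None,fx=5,fy=4,interpolation=cv2.INTER_CUBIC));print(s['tcp_pos'],s['ee_rot'],s['wrist_force'])
f=env.grab_frame("scene")[:,:,::-1];cv2.imwrite("pics/s5.png",cv2.resize(f[70:170,235:365],None,fx=6,fy=6,interpolation=cv2.INTER_CUBIC))
sc=env.calibration("scene");r=rot(s['ee_rot'])
f=cv2.imread("pics/s5.png")
for q,col in(([.5162,.2458,.102],(0,0,255)),(s['tcp_pos']+r@[-.0007,.0002,.0715],(0,255,0))):
    u=(proj(sc,q)-[235,70]+.5)*6; print(u); cv2.circle(f,tuple(int(x) for x in u),3,col,-1)
cv2.imwrite("pics/s5.png",f)
```

```text
[0.5159123  0.24745014 0.18401209] [1.43562402e-04 6.59476495e-01 7.51725065e-01 3.99739146e-04] [ 0.5788075   0.37981854 -0.28825561]
[390.46709588 367.91663836]
[392.92092166 346.00374118]
```

View pics/w5.png

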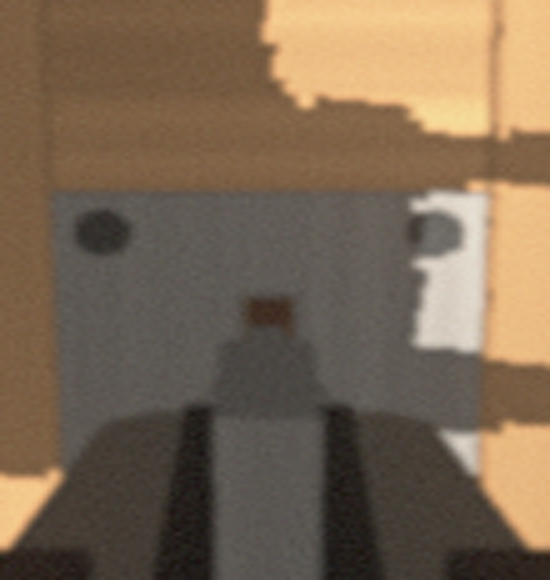

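View pics/s5.png

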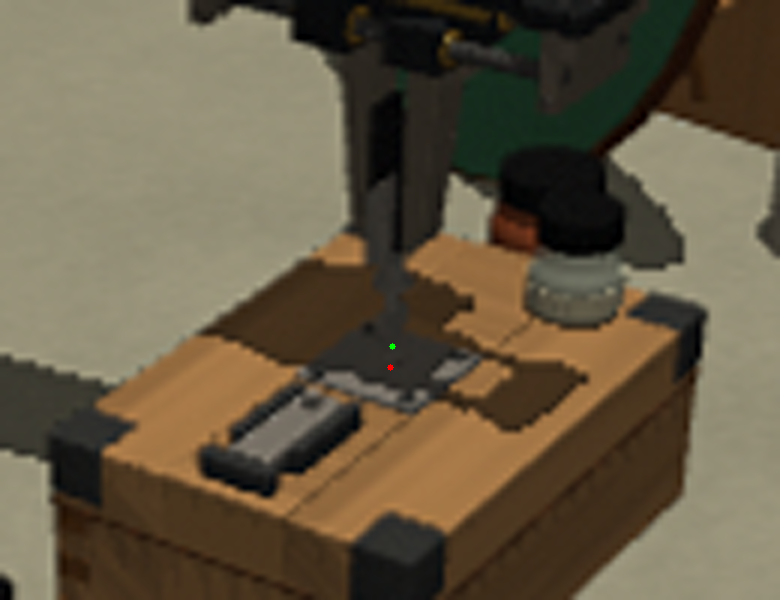

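Request:
{"op": "drive_tool", "data": {
  "targets": "-0.13 0.02 0 0 1; -0.13 0.02 0 0 1; -0.13 0.02 0.3 0 1; -0.13 0.02 0.6 0 1; -0.13 0.02 0.9 0 1; -0.13 0.02 1.2 0 1; -0.13 0.02 1.5 0 1; -0.13 0.02 1.5 0 1"
}}

```text
time_s: 9.62
tcp_pos: [0.5158, 0.2462, 0.1683]
ee_rot: [-0.0, 0.659, 0.752, -0.0]
wrist_force: [-0.8, 0.3, -1.0]
gripper_width: 0.0099
```

Request:
{"op": "drive_tool", "data": {
  "targets": "0 0 0.3 0 1; 0 0 0.6 0 1; 0 0 0.9 0 1; 0 0 1.1 0 1; 0 0 1.1 0 1; 0 0 1.1 0 1",
  "squeeze": 55
}}

```text
time_s: 10.38
tcp_pos: [0.516, 0.2462, 0.1576]
ee_rot: [0.0, 0.659, 0.752, 0.0]
wrist_force: [0.7, -0.0, -1.0]
gripper_width: 0.0098
```

Request:
{"op": "drive_tool", "data": {
  "targets": "0.05 0 0.2 0 1; -0.05 0 0.35 0 1; 0.05 0 0.5 0 1; -0.05 0 0.6 0 1; 0.05 0 0.7 0 1; -0.05 0 0.75 0 1; 0 0 0.75 0 1"
}}

```text
time_s: 11.25
tcp_pos: [0.517, 0.2469, 0.1522]
ee_rot: [0.0, 0.659, 0.752, 0.002]
wrist_force: [-2.7, -1.4, 11.4]
gripper_width: 0.0093
```

Request:
{"op": "drive_tool", "data": {
  "targets": "0.06 0 0.15 0 1; -0.06 0 0.25 0 1; 0.06 0 0.35 0 1; -0.06 0 0.45 0 1; 0.06 0 0.55 0 1; -0.06 0 0.6 0 1; 0.06 0 0.65 0 1; -0.06 0 0.65 0 1; 0 0 0.65 0 1; 0 0 0.65 0 1"
}}

```text
time_s: 12.5
tcp_pos: [0.517, 0.2467, 0.1454]
ee_rot: [0.0, 0.659, 0.752, 0.001]
wrist_force: [-1.7, -1.0, 12.9]
gripper_width: 0.0099
```

Request:
{"op": "drive_tool", "data": {
  "targets": "0.05 0 0.15 0 1; -0.05 0 0.2 0 1; 0 0 0.2 0 1; 0 0 0.2 0 1; 0 0 0.2 0 1"
}}

```text
time_s: 13.12
tcp_pos: [0.5171, 0.2468, 0.1454]
ee_rot: [-0.0, 0.659, 0.752, 0.002]
wrist_force: [-7.1, -2.4, 24.9]
gripper_width: 0.0095
```

Run:
```python
from cell import env
from h import *
s=env.read_state();print(s['tcp_pos'],s['joints'].round(3),s['wrist_force'])
f=env.grab_frame("scene")[:,:,::-1];cv2.imwrite("pics/s6.png",cv2.resize(f[70:170,235:365],None,fx=6,fy=6,interpolation=cv2.INTER_CUBIC))
f=env.grab_frame("wrist")[:,:,::-1];cv2.imwrite("pics/w6.png",f)
```

```text
[0.5171003  0.24675877 0.14537096] [-0.83   0.466  0.419  1.895 -0.254  0.828 -0.148] [-7.09825742 -2.4177489  24.87950846]
```

View pics/s6.png

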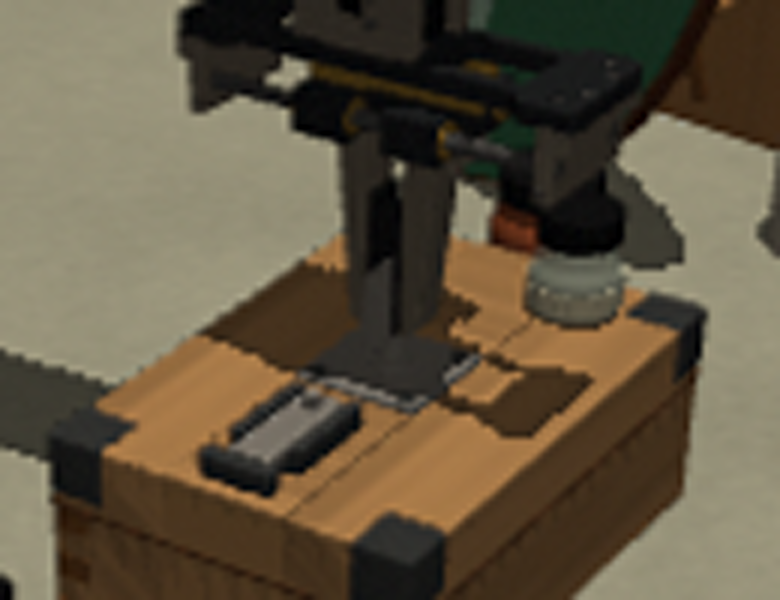

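View pics/w6.png

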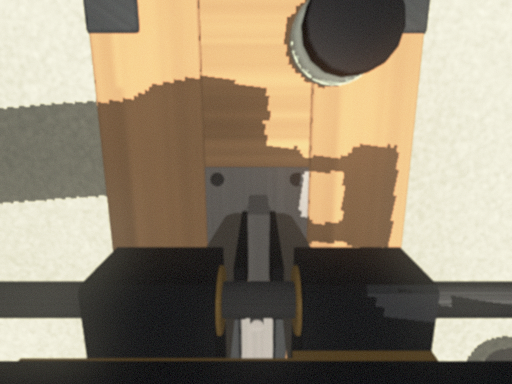

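Request:
{"op": "drive_tool", "data": {
  "targets": "0 -0.05 -0.15 0 1; 0 -0.07 -0.15 0 1; 0 -0.07 -0.15 0.1 1; 0 -0.07 -0.15 0.2 1; 0 -0.06 -0.15 0.3 1; 0 -0.05 -0.15 0.4 1; 0 -0.05 -0.15 0.4 1"
}}

```text
time_s: 14.1
tcp_pos: [0.5166, 0.2467, 0.1454]
ee_rot: [-0.0, 0.796, 0.606, 0.001]
wrist_force: [-2.3, -2.0, 15.5]
gripper_width: 0.0094
```

Request:
{"op": "drive_tool", "data": {
  "targets": "0 0 0 0.1 1; 0 0 0 0.2 1; 0 0 0 0.3 1; 0 0 0 0.4 1; 0 0 0 0.5 1; 0 0 0 0.6 1; 0 0 0 0.6 1",
  "squeeze": 60
}}

```text
time_s: 14.98
tcp_pos: [0.5168, 0.2465, 0.1454]
ee_rot: [-0.0, 0.939, 0.344, 0.001]
wrist_force: [-2.5, -1.8, 16.1]
gripper_width: 0.0097
```

Run:
```python
from cell import env
s=env.read_state();print(s['tcp_pos'],s['joints'].round(3),s['wrist_force'],s['ft_torque'])
```

```text
[0.51675086 0.24650169 0.14538752] [-1.015  0.512  0.668  1.908 -0.414  0.859 -1.004] [-2.47842247 -1.76720616 16.14943823] [-0.48718078  0.97522329  0.09059609]
```

Request:
{"op": "drive_tool", "data": {
  "targets": "0 0 0 0.1 1; 0 0 0 0.2 1; 0 0 0 0.3 1; 0 0 0 0.4 1; 0 0 0 0.5 1; 0 0 0 0.58 1; 0 0 0 0.62 1; 0 0 0 0.62 1; 0 0 0 0.62 1; 0 0 0 0.62 1; 0 0 0 0.62 1"
}}

```text
time_s: 16.35
tcp_pos: [0.5168, 0.2463, 0.1454]
ee_rot: [-0.001, 0.999, 0.041, 0.001]
wrist_force: [-3.5, -0.6, 16.1]
gripper_width: 0.0095
```

Run:
```python
from cell import env
from h import *
s=env.read_state();print(s['time_s'],s['tcp_pos'],s['joints'].round(3),s['wrist_force'],s['ft_torque'],s['gripper_width'],s['joint_velocities'].round(4))
r=rot(s['ee_rot']);print("yaw y",np.degrees(np.arctan2(r[1,1],r[0,1])))
f=env.grab_frame("scene")[:,:,::-1];cv2.imwrite("pics/s7.png",cv2.resize(f[70:170,235:365],None,fx=6,fy=6,interpolation=cv2.INTER_CUBIC))
f=env.grab_frame("wrist")[:,:,::-1];cv2.imwrite("pics/w7.png",f)
f=env.grab_frame("top")[:,:,::-1];cv2.imwrite("pics/t7.png",cv2.resize(f[150:260,95:275],None,fx=4,fy=4,interpolation=cv2.INTER_CUBIC))
```

```text
16.35 [0.51675574 0.24625512 0.14539516] [-1.122  0.56   0.824  1.914 -0.525  0.894 -1.522] [-3.50746333 -0.6479052  16.09210844] [-0.53009206  1.06211168  0.16765175] 0.009538823365341353 [-0.001   0.0003  0.0011 -0.0018 -0.0008 -0.0024  0.0013]
yaw y -85.28752572801594
```

View pics/s7.png

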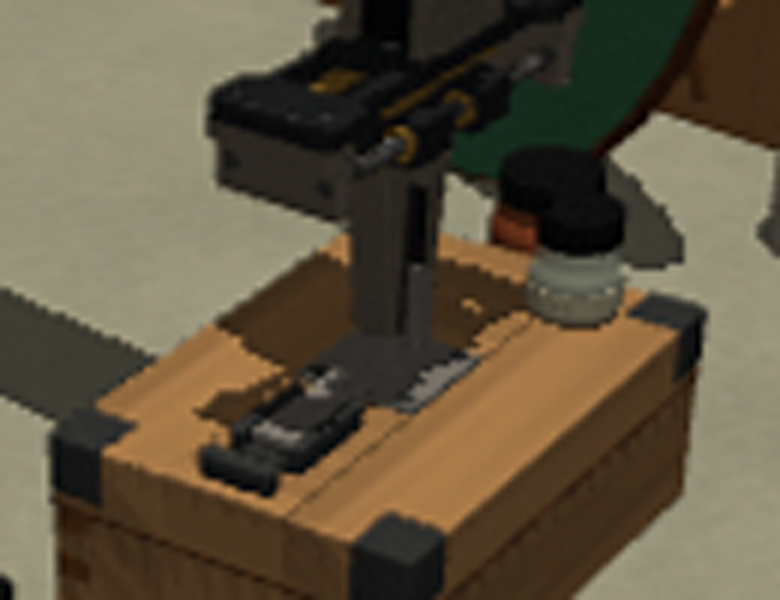

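View pics/w7.png

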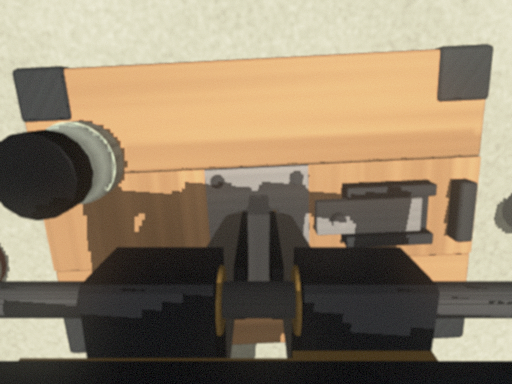

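View pics/t7.png

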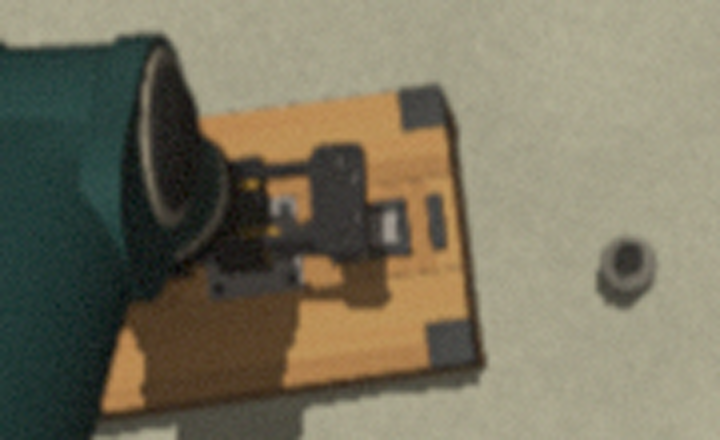

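Request:
{"op": "drive_tool", "data": {
  "targets": "0 0 0 0 1; 0 0 0 0 1; 0 0 0 0 1; 0 0 0 0 1; 0 0 0 0 1; 0 0 0 0 1; 0 0 0 0 1; 0 0 0 0 1"
}}

```text
time_s: 17.5
tcp_pos: [0.5168, 0.2463, 0.1454]
ee_rot: [-0.001, 0.999, 0.041, 0.001]
wrist_force: [-2.9, -1.1, 16.6]
gripper_width: 0.0095
```

Run:
```python
from cell import env
s=env.read_state();print(s['time_s'],s['tcp_pos'],s['wrist_force'],s['ft_torque'],s['gripper_width'])
print(env.job_done())
```

```text
17.5 [0.51678488 0.246251   0.14540339] [-2.9213154  -1.11567026 16.61589905] [-0.54203177  1.01734976  0.16355543] 0.009510732088370123
the job is handed in; nothing more can be done
None
```

I took the grey steel key with the rectangular bow from the block's middle slot and pushed it past both pin pairs until it was home. I then turned it clockwise and handed the job in at 17.5 s, still holding it turned.

Last checks:
- **Fully home:** the TCP stayed at z = 0.1454 m, against 0.1455 m expected, while the push rose from 13 N to 25 N.
- **Turn:** the tool turned about 1.62 rad. The plug angle itself can't be read. Allowing 0.1 rad of play, I put it at about 1.5 rad.
- **Latch bolt:** the pictures show it drawn back from its keeper.
- **Holding:** one further second showed no drift, with the gripper closed to 9.5 mm on the 10 mm bow at a 60 N grip, and about 16 N pressing down.
- **Other things:** the jar and bottle look unmoved in the last pictures. I last saw the other two keys standing in their slots just before the key went in, and nothing went near them after that.

No check failed. Small disagreements: the TCP was off its commanded position by 1–3 mm at times, which I corrected before inserting. A side force of about 7 N during the push was mostly relieved before turning, leaving about 3 N at the end.

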